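# Clear the pile on the watch-band table

## Task

Take the pile of watch-bench things apart from the top down and give each its own place, one after another: the grey watch head in the middle of the white dish, then the aluminium tin in the middle of the cork coaster, then the blue block on the green plate, then the walnut block on the black mat, each block centred on its rectangle with its long side along the rectangle's long side. Set everything down the right way up without dropping or tipping it, and leave the other things on the table where they are.

Things in the scene. Friction and masses are not known exactly. Their poses are not given: they have to be found in the camera images.
- watch_center (a point): Grey watch head lying flat, dial up, on top of the pile: round case 36 mm in diameter with a dark dial, and a flat straight metal end piece at each end along its x axis (42 mm over the two end pieces, each end face 24 mm wide in y and 10 mm high); a small crown sticks out 3 mm at -y, so it is best gripped over the end pieces, along x (any yaw at the start). It is 14 mm high; this point is its centre, 7 mm above its underside; z up. About 70 g.
- tin_center (a point): Round closed aluminium parts tin with a knurled lid, 48 mm in diameter and 22 mm high, second from the top of the pile, under the watch head; this point is its centre, 11 mm above its underside; z up. About 60 g.
- block_center (a point): Blue plastic band-sizing block with black slots near its ends, 86 mm (x) by 54 mm (y) by 24 mm high, third from the top, under the tin; this point is its centre, 12 mm above its underside; x along its length, z up. About 120 g.
- walnut_center (a point): Dark walnut block with small brass dots near its ends, 114 mm (x) by 64 mm (y) by 22 mm high, the bottom of the pile, standing on the table top; this point is its centre, 11 mm above its underside; x along its length, z up. About 120 g.
- dish_floor (a point): Fixed round white ceramic dish, 128 mm over the rim, with a flat floor 108 mm in diameter and a rim 6 mm higher than the floor (11 mm above the table); this point is the centre of the floor's upper face, 5 mm above the table; z up.
- coaster_top (a point): Fixed flat round cork coaster, 90 mm in diameter; this point is the centre of its upper face, 5 mm above the table; z up.
- plate_top (a point): Fixed flat green painted rectangular plate, 112 mm (x) by 78 mm (y), with a small screw in each corner; this point is the centre of its upper face, 4 mm above the table; x along its length, z up.
- mat_top (a point): Fixed flat black rubber rectangular mat, 136 mm (x) by 86 mm (y); this point is the centre of its upper face, 3 mm above the table; x along its length, z up.
There are look-alikes about, which are no part of the job. What is shaped like the part that bears mat_top but turquoise or yellow is not meant.

How it is judged:
By the outcome, as a careful person would: the job done as asked, in the order asked, and still so for the second after the job is handed in, with the robot touching nothing.
It also fails if it takes over 115 s, if anything falls off the work surface, if the arm or the gripper's body presses on something with over 40 N, if the wrist force passes 120 N, or if a joint passes its speed limit or range.

## Robot

A 6-joint arm with a two-finger parallel gripper is mounted at the origin on the work surface. World frame = base frame: x ahead of the robot, y to its left, z up, the work surface at z = 0. Lengths are in m, angles in rad, forces in N, time in s.
With the tool pointing down it reaches from about 0.275 to 0.75 m from the base axis. Payload 10.2 kg.
Tool frame: the origin (TCP) lies midway between the tips of the shut fingers; the grasp point (between the pads) lies 19 mm behind it (env.hold_point_z is the distance from the TCP to the grasp point, in m); x points along the fingers, z is the direction in which the jaws open and shut, and the axes are right-handed (so a half turn about x gives the same grasp; the last joint's range is limited). The gripper opens to 85 mm and grips with 20 to 120 N. Pads are 22 mm wide; open, the fingers measure 114 mm over their backs; the gripper's body (76 mm by 85 mm) begins 54 mm behind the grasp point. The pads swing forward as they close: fully open they stand 13 mm farther back than shut.
Start: joints at [-1.536, 0.313, 1.498, -0, 1.331, -0.223], TCP at [0.134, -0.508, 0.231] pointing down, gripper open.
Joint ranges: [-2.94, 2.94], [-0.97, 2.17], [0.19, 2.56], [-1.23, 4.37], [0.02, 3.11], [-2.88, 2.88]. Speed limits (rad/s): [2.39, 2.39, 3.01, 3.14, 3.14, 3.14].

## Interface

Orientations are given as a unit quaternion [x, y, z, w].
In Python, from bench import env, kinematics, monitor, eyes, job gives the robot as it stands. The module is installed in compiled form; this text tells all that it offers. Calls block until the motion is done:
- env.reach(position, orientation): joint-space move of the TCP to a pose.
- env.movel(position, velocity=0.15, frame=None, guard=None): straight line of the TCP; frame=None keeps the orientation; velocity is the mean speed in m/s. With guard (N) it stops when the force on the tool has changed by that much, and returns True; else False.
- env.set_joints(angles): joint-space move.
- env.release() and env.close_gripper(effort=None): open the fingers fully, or close them until they stop; effort is the grip in N (None keeps the last).
- env.hold(seconds).
- kinematics.ik(position, orientation): joint angles nearest the present ones, or None.
- monitor.sense(): the state.
- eyes.grab_frame(name): name is "side" or "top" or "wrist"; returns a dict with "frame" (420x560x3 uint8, red, green, blue), "mtx" (3x3 intrinsics, pixels), "k1" (the pictures are not rectified: a ray, as slopes to the right and down, at radius r is drawn at 1 + k1 r^2 times it, then the intrinsics apply), "view" (4x4, takes a point from world to camera coordinates). Camera axes: x right, y down, z forward; pixel columns grow to the right and rows downward; lengths in m; the calibration is good to about 2 mm. A picture is of the moment at which its call begins. There is no depth.
A pose or a line that the arm cannot do raises env.MotionError and nothing moves.
- job.hand_in(): hands the job in, once; it reports no verdict.
The state is a dict: "clock": time; "joints": joint angles; "qvel": joint speeds; "joint_efforts": joint torques, N m; "position": TCP position; "ee_rot": TCP orientation; "contact_force": force on the tool from outside, world axes, zero at the start; "ft_torque": the same for the moment, N m; "finger_gap": opening from 0.0 (shut) to 1.0 (fully open).
Only numpy, scipy, OpenCV 4.12 (cv2) and the standard library are available. Lean on these libraries where they do the work, as an engineer would, in place of code of your own. Each camera call takes 0.05 s, during which the arm holds its last target.

## Working session

There is one attempt and no reset: what is moved stays moved. The work goes in short steps, each a Python script; the robot and the scene stay as the last script left them, time stands still between calls to the robot, and variables do not carry over. Pictures are saved under pics/ and viewed, and the job is handed in when it is done.

```bash
mkdir -p pics; cat > h.py <<'E'
import numpy as np, cv2
from bench import env, kinematics, monitor, eyes, job
def grab(name,fn=None):
    d=eyes.grab_frame(name)
    if fn:
        cv2.imwrite('pics/'+fn+'.png',d['frame'][:,:,::-1]); np.savez('pics/'+fn+'.npz',**d)
    return d
def load(fn): return dict(np.load('pics/'+fn+'.npz'))
def crop(fn,x0,y0,x1,y1,s,out):
    im=cv2.imread('pics/'+fn+'.png')[y0:y1,x0:x1]; cv2.imwrite('pics/'+out+'.png',cv2.resize(im,None,fx=s,fy=s,interpolation=cv2.INTER_CUBIC))
def px2w(d,pts,z):
    pts=np.atleast_2d(np.array(pts,float)); K=d['mtx']; V=d['view']; k1=float(d['k1'])
    q=np.c_[(pts[:,0]-K[0,2])/K[0,0],(pts[:,1]-K[1,2])/K[1,1]]
    p=q.copy()
    for _ in range(30): p=q/(1+k1*(p**2).sum(1,keepdims=True))
    R=V[:3,:3];c=-R.T@V[:3,3]; r=np.c_[p,np.ones(len(p))]@R
    return c+r*((z-c[2])/r[:,2])[:,None]
def w2px(d,P):
    P=np.atleast_2d(np.array(P,float)); V=d['view'];c=P@V[:3,:3].T+V[:3,3]
    p=c[:,:2]/c[:,2:]; p=p*(1+float(d['k1'])*(p**2).sum(1,keepdims=True)); K=d['mtx']
    return np.c_[p[:,0]*K[0,0]+K[0,2],p[:,1]*K[1,1]+K[1,2]]
from scipy.spatial.transform import Rotation as Ro
def down(yaw):
    # tool x down; jaw axis z at yaw in xy
    x=np.array([0,0,-1.]);z=np.array([np.cos(yaw),np.sin(yaw),0]);y=np.cross(z,x)
    return Ro.from_matrix(np.c_[x,y,z]).as_quat()
E
python3 - <<'E'
from h import *
for n in('top','side','wrist'):
    d=grab(n,n+'0'); print(n,d['mtx'].tolist(),d['k1'],(-d['view'][:3,:3].T@d['view'][:3,3]).round(3))
s=monitor.sense();print(s['clock'],s['position'],s['ee_rot'],s['finger_gap'],env.hold_point_z)
E
```

```text
top [[380.15692905369787, 0.0, 280.22611473911553], [0.0, 380.15692905369787, 212.3906741324343], [0.0, 0.0, 1.0]] 0.02111497578256883 [ 0.377 -0.088  0.947]
side [[407.16026644145364, 0.0, 284.02877492820716], [0.0, 407.16026644145364, 213.53008337724546], [0.0, 0.0, 1.0]] -0.06804585685892935 [0.447 0.677 0.6  ]
wrist [[344.65655203628563, 0.0, 282.58171922656834], [0.0, 344.65655203628563, 212.34545672353144], [0.0, 0.0, 1.0]] -0.000786538403460838 [ 0.204 -0.489  0.373]
0.15 [ 0.13381888 -0.50746216  0.2308665 ] [ 0.43184782  0.56034996 -0.43130976  0.55989934] 1.0001427415070918 0.0187
```

View pics/top0.png

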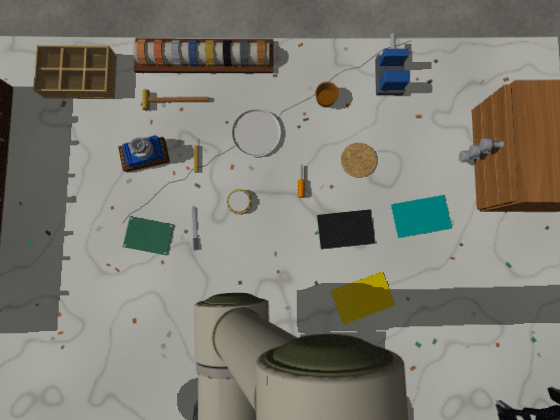

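View pics/side0.png

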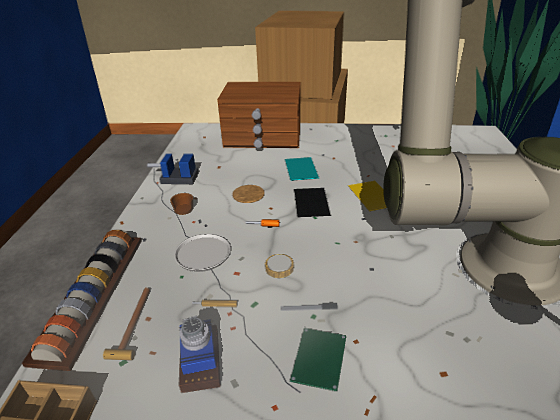

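View pics/wrist0.png

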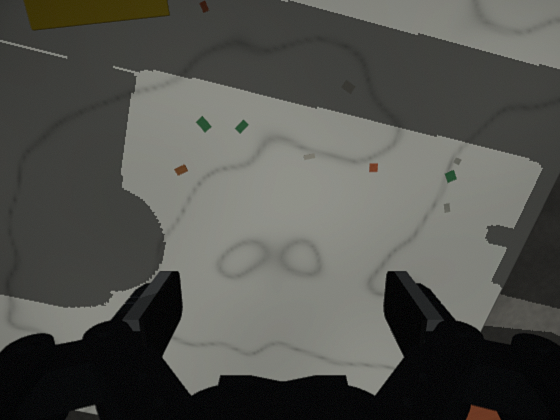

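Top view: the pile is at about (144,151), dish at (257,133), cork coaster at (359,160), green plate at (149,236) and black mat at (346,229). The turquoise and yellow mats are decoys. Next I'll enlarge these.

```bash
python3 - <<'E'
from h import *
crop('top0',105,120,195,270,4,'c1'); crop('top0',220,95,400,260,4,'c2')
d=load('top0')
for n,p,z in [('pile',(144,151),.07),('dish',(257,133),.011),('coaster',(359,160),.005),('plate',(149,236),.004),('mat',(346,229),.003)]: print(n,px2w(d,p,z).round(3))
E
```

```text
pile [[0.622 0.241 0.07 ]]
dish [[ 0.687 -0.021  0.011]]
coaster [[ 0.619 -0.279  0.005]]
plate [[0.424 0.244 0.004]]
mat [[ 0.444 -0.244  0.003]]
```

View pics/c1.png

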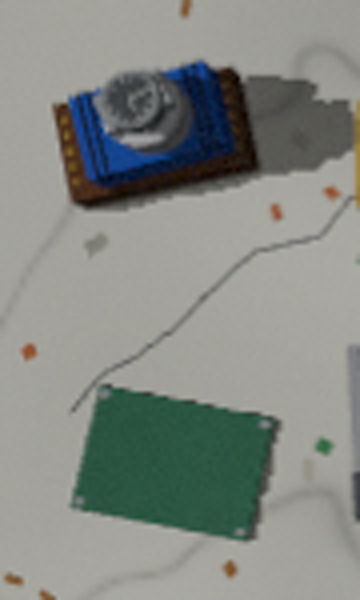

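View pics/c2.png

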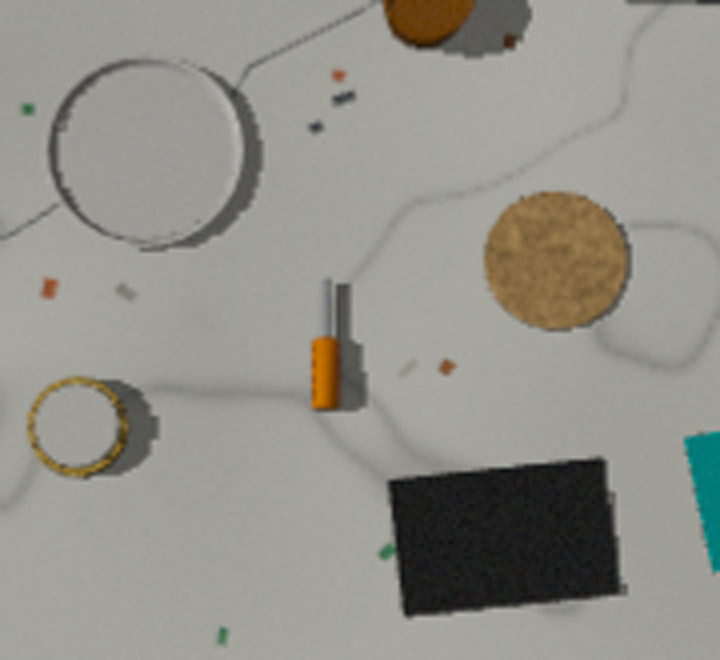

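```bash
python3 - <<'E'
from h import *
d=load('wrist0');s=monitor.sense();R=Ro.from_quat(s['ee_rot']).as_matrix()
c=-d['view'][:3,:3].T@d['view'][:3,3]
print(R.T@(c-s['position']), (R.T@d['view'][:3,:3].T).round(3)); print(R.round(2))
T=load('top0')
K=lambda x,y:(105+x/4,120+y/4)
C=lambda x,y:(220+x/4,95+y/4)
def rect(n,pts,z):
    w=px2w(T,pts,z)[:,:2];c=w.mean(0);rr=cv2.minAreaRect(w.astype(np.float32)*1000);print(n,c.round(4),rr)
rect('plate',[K(97,384),K(280,421),K(250,540),K(71,507)],.004)
rect('mat',[C(389,480),C(605,459),C(622,592),C(405,616)],.003)
rect('block',[K(67,98),K(207,61),K(236,153),K(88,183)],.046)
rect('walnut',[K(55,105),K(236,68),K(258,165),K(78,208)],.022)
for n,p,z in [('watch',K(130,97),.09),('tin',K(150,113),.068),('dish',C(151,151),.011),('coaster',C(557,260),.005)]: print(n,px2w(T,p,z).round(4))
E
```

```text
[-0.14235272  0.07231709 -0.00039899] [[ 0.    -0.284  0.959]
 [-0.001 -0.959 -0.284]
 [ 1.    -0.001 -0.001]]
[[-0.    0.97  0.25]
 [ 0.    0.25 -0.97]
 [-1.    0.   -0.  ]]
plate [0.4253 0.2446] ((424.86712646484375, 245.17703247070312), (116.80931854248047, 77.23283386230469), 78.86832427978516)
mat [ 0.4442 -0.2452] ((444.3397521972656, -245.3150634765625), (84.8734359741211, 135.2329559326172), 6.358874320983887)
block [0.6287 0.2541] ((627.55029296875, 252.93319702148438), (60.47085189819336, 90.71444702148438), 15.785101890563965)
walnut [0.6274 0.2583] ((628.1961059570312, 258.65594482421875), (67.60131072998047, 114.58999633789062), 14.203332901000977)
watch [[0.6321 0.2494 0.09  ]]
tin [[0.629  0.2458 0.068 ]]
dish [[ 0.6872 -0.0229  0.011 ]]
coaster [[ 0.6191 -0.2799  0.005 ]]
```

```bash
python3 - <<'E'
from h import *
print(monitor.sense()['joints'])
for z in (.22,.25):
  for yaw in (15,-165,105,-75): 
    q=kinematics.ik([.627,.25,z],down(np.radians(yaw))); print(z,yaw,None if q is None else np.round(q,2))
env.reach([.627,.25,.25],down(np.radians(-165)))
d=grab('wrist','w1'); print(monitor.sense()['clock'])
E
```

```text
[-1.53641968e+00  3.13332704e-01  1.49824740e+00 -6.44940831e-06
  1.33100507e+00 -2.23426919e-01]
0.22 15 [ 0.21  0.67  0.98 -0.    1.49 -0.06]
0.22 -165 None
0.22 105 [ 0.21  0.67  0.98 -0.    1.49 -1.63]
0.22 -75 [ 0.21  0.67  0.98 -0.    1.49  1.52]
0.25 15 [ 0.21  0.66  0.93 -0.    1.56 -0.06]
0.25 -165 None
0.25 105 [ 0.21  0.66  0.93 -0.    1.56 -1.63]
0.25 -75 [ 0.21  0.66  0.93 -0.    1.56  1.52]Traceback (most recent call last):
  File "<stdin>", line 6, in <module>
bench.MotionError: the arm cannot take that pose within its joint ranges
```

```bash
python3 - <<'E'
from h import *
env.reach([.627,.25,.25],down(np.radians(15)))
d=grab('wrist','w1'); print(monitor.sense()['clock'])
E
```

```text
3.3667
```

View pics/w1.png

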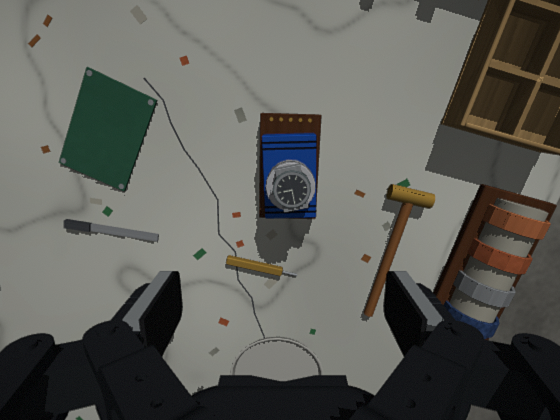

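The wrist view shows the watch at about (291,188), the blue block at (288,176), the walnut block at (290,165) and the green plate at (108,130).

```bash
python3 - <<'E'
from h import *
crop('w1',245,105,335,225,6,'c3'); crop('w1',50,55,170,200,5,'c4')
E
```

```text
(no output)
```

View pics/c3.png

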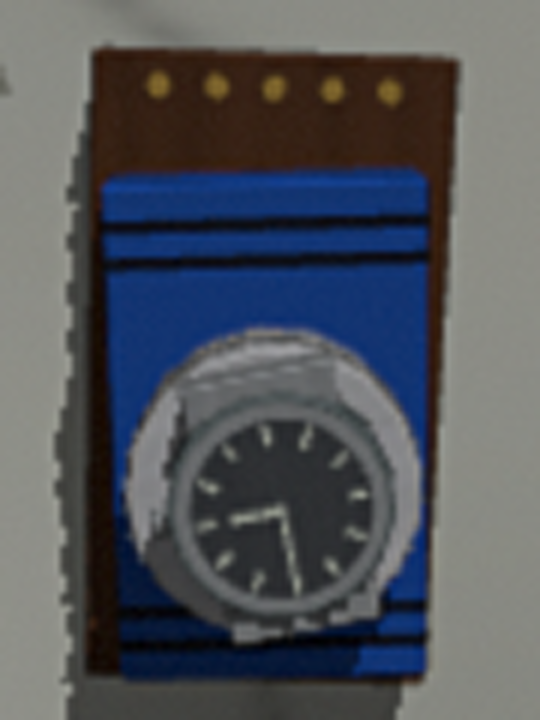

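View pics/c4.png

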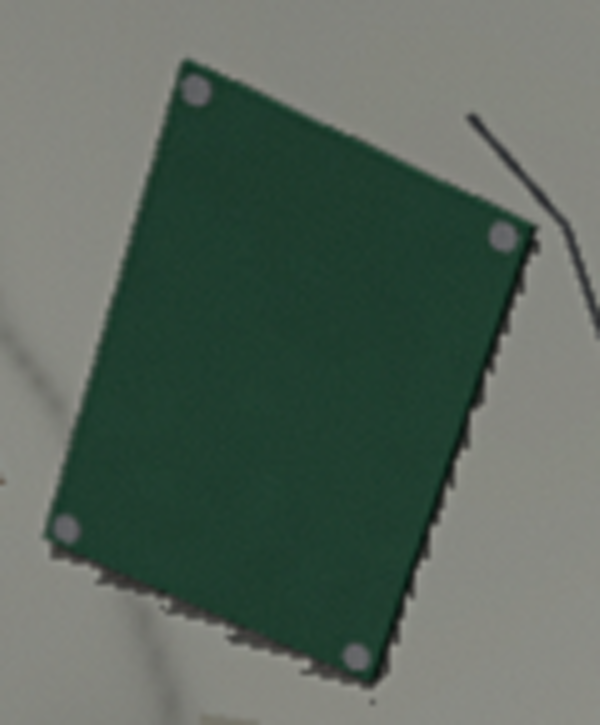

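```bash
python3 - <<'E'
from h import *
d=load('w1')
A=lambda x,y:(245+(x+.5)/6-.5,105+(y+.5)/6-.5)
P=lambda x,y:(50+(x+.5)/5-.5,55+(y+.5)/5-.5)
a=lambda p,q:np.degrees(np.arctan2(*(q-p)[1::-1]))
def edge(n,pp,z):
    w=px2w(d,pp,z);print(n,w[:,:2].round(4).tolist(),a(w[0],w[1]).round(1),np.linalg.norm(w[1]-w[0]).round(4))
edge('dialc',[A(282,505),A(285,402)],.082)
edge('wtop',[A(187,392),A(335,355)],.078)
edge('wbot',[A(232,640),A(380,608)],.078)
edge('tinL-R',[A(127,480),A(422,490)],.068)
edge('blk far',[A(103,180),A(428,172)],.046)
edge('blk R',[A(428,172),A(426,680)],.046)
edge('blk L',[A(103,182),A(120,680)],.046)
edge('wal far',[A(93,50),A(458,60)],.022)
edge('wal L',[A(93,50),A(87,672)],.022)
edge('wal R',[A(458,60),A(432,680)],.022)
w=px2w(d,[P(182,60),P(537,229),P(375,680),P(45,538)],.004)
print('plate',w[:,:2].mean(0),[ (a(w[i],w[(i+1)%4]).round(1),np.linalg.norm(w[i]-w[(i+1)%4]).round(4)) for i in range(4)])
edge('plate diag',[P(196,90),P(357,656)],.004);edge('plate diag',[P(503,236),P(67,529)],.004)
E
```

```text
dialc [[0.6344, 0.2546], [0.6307, 0.27]] 103.7 0.0159
wtop [[0.616, 0.267], [0.6364, 0.2783]] 29.0 0.0233
wbot [[0.6329, 0.2306], [0.6541, 0.2417]] 27.6 0.0239
tinL-R [[0.6106, 0.2492], [0.6566, 0.2597]] 12.9 0.0472
blk far [[0.5948, 0.292], [0.6458, 0.3069]] 16.3 0.0532
blk R [[0.6458, 0.3069], [0.6702, 0.2232]] -73.8 0.0872
blk L [[0.5948, 0.2917], [0.6183, 0.2094]] -74.1 0.0855
wal far [[0.5869, 0.3109], [0.6481, 0.3254]] 13.4 0.0629
wal L [[0.5869, 0.3109], [0.6126, 0.2017]] -76.8 0.1121
wal R [[0.6481, 0.3254], [0.6756, 0.2168]] -75.8 0.112
plate [0.42740771 0.24762878] [(np.float64(-10.6), np.float64(0.0782)), (np.float64(-100.8), np.float64(0.1099)), (np.float64(169.8), np.float64(0.0774)), (np.float64(79.6), np.float64(0.1104))]
plate diag [[0.4025, 0.3038], [0.4506, 0.1912]] -66.8 0.1224
plate diag [[0.4692, 0.2913], [0.3838, 0.2037]] -134.2 0.1223
```

```bash
python3 - <<'E'
from h import *
env.reach([.634,.253,.17],down(np.radians(118.3)))
d=grab('wrist','w2'); print(monitor.sense()['clock'],w2px(d,[.635,.2545,.082]))
u,v=w2px(d,[.635,.2545,.082])[0].astype(int)
crop('w2',u-60,v-60,u+60,v+60,6,'c5');print(u,v)
E
```

```text
5.0 [[283.42697371 219.63398182]]
283 219
```

View pics/c5.png

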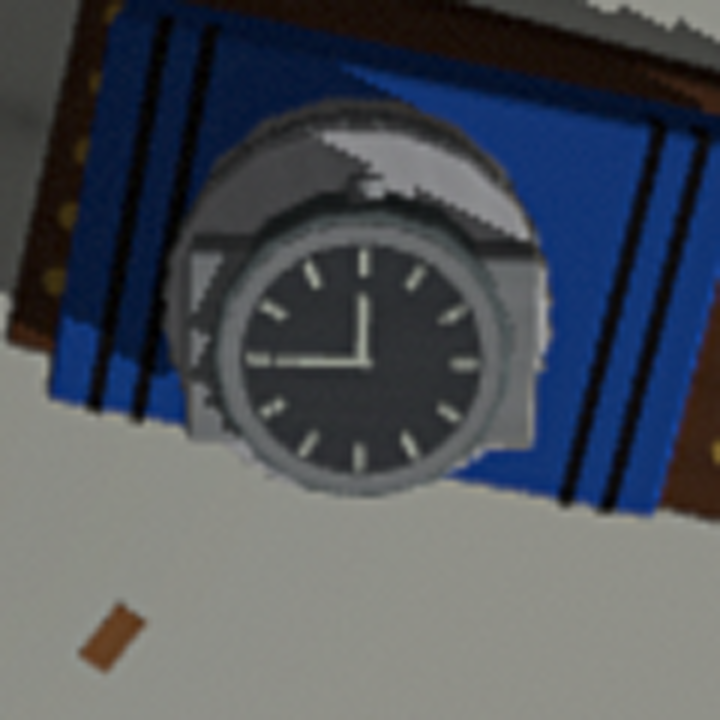

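The watch dial centre is at (283.5,219), and the prediction was (283.4,219.6). The two wrist views agree and the jaws line up with the end pieces, so I'll grasp.

```bash
python3 - <<'E'
from h import *
q=down(np.radians(118.3))
env.movel([.635,.2545,.12],.2,q)
print(env.movel([.635,.2545,.0675],.08,guard=8))
env.close_gripper(30)
s=monitor.sense();print(s['clock'],s['position'],s['finger_gap'],s['contact_force'])
grab('wrist','w3');grab('side','s3')
crop('s3',150,290,250,400,6,'c6')
E
```

```text
False
6.6917 [0.63523514 0.25456713 0.06798783] 0.47768376768188753 [ 0.19493886 -0.97128711  3.05220804]
```

View pics/w3.png

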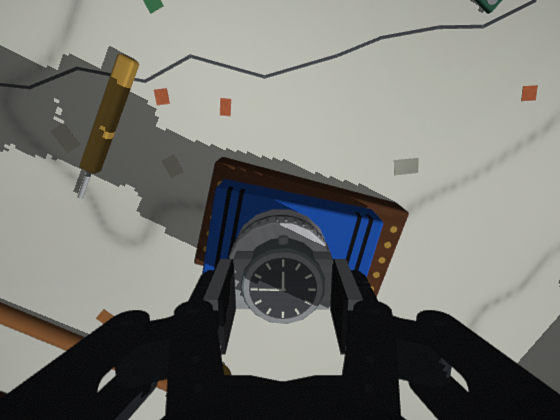

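View pics/c6.png

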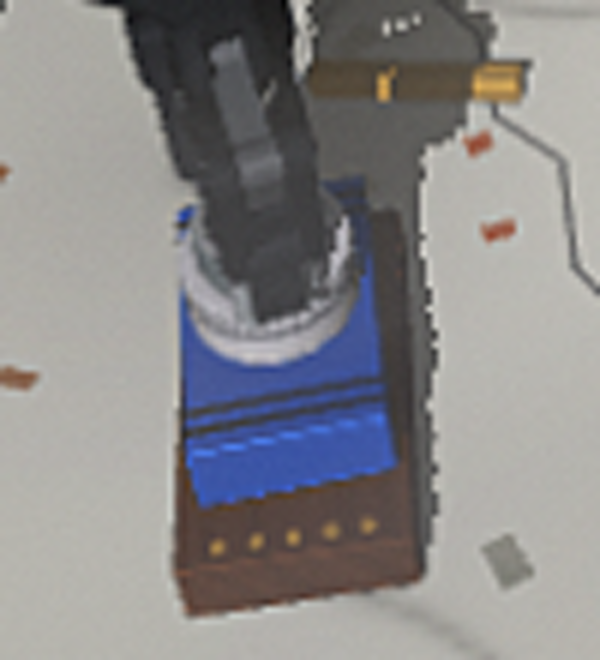

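```bash
python3 - <<'E'
from h import *
env.movel([.635,.2545,.10],.05)
grab('wrist','w4')
env.movel([.635,.2545,.17],.15)
s=monitor.sense();print(s['clock'],s['position'],s['finger_gap'],s['contact_force'])
grab('wrist','w5')
E
```

```text
8.2583 [0.63458806 0.25440269 0.16885426] 0.4808086266646468 [ 1.17605834 -0.40598206 -0.62468607]
```

View pics/w5.png

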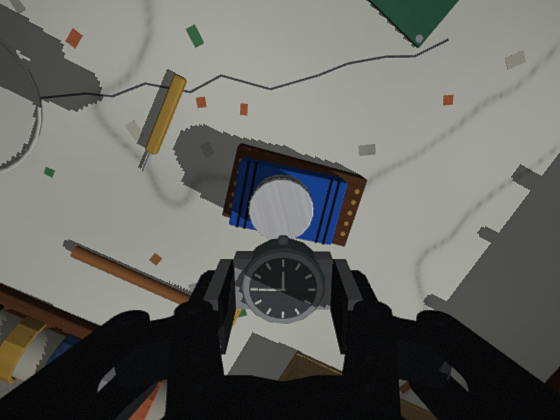

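The watch is held level and the tin stayed on the blue block at about (281,209). I'll carry the watch to the dish.

```bash
python3 - <<'E'
from h import *
crop('w5',210,130,380,255,4.5,'c7')
env.reach([.687,-.020,.2],down(np.radians(100)))
d=grab('wrist','w6'); print(monitor.sense()['clock'],monitor.sense()['position'])
E
```

```text
9.4417 [ 0.68693033 -0.01815726  0.19974575]
```

View pics/w6.png

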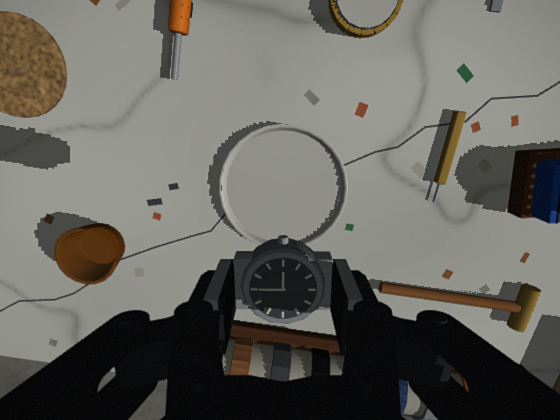

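View pics/c7.png

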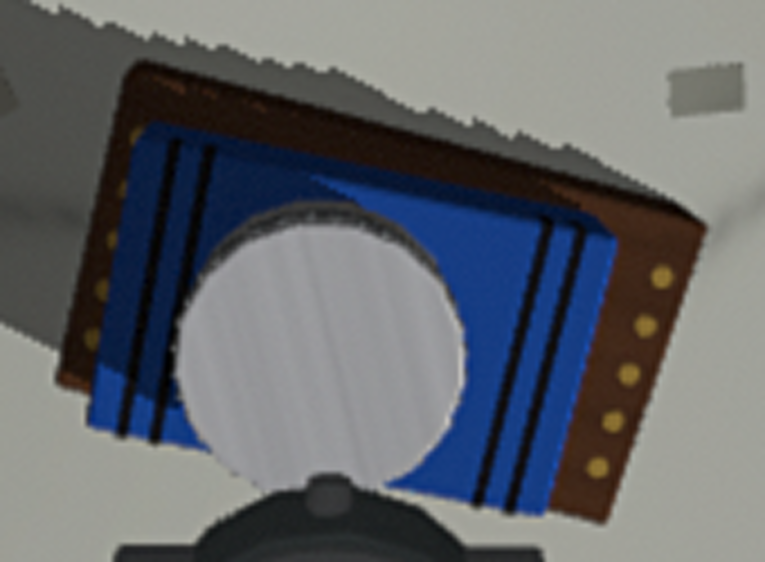

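```bash
cat >> h.py <<'E'
from scipy.optimize import least_squares
def circfit(d,pts,z,r,x0):
    W=px2w(d,pts,z)[:,:2]
    s=least_squares(lambda c:np.linalg.norm(W-c,axis=1)-r,x0); return s.x,(s.fun*1000).round(1)
def overlay(fn,circs,polys,out,box=None,s=4):
    d=load(fn); im=cv2.resize(d['frame'][:,:,::-1],None,fx=s,fy=s,interpolation=cv2.INTER_CUBIC)
    t=np.linspace(0,2*np.pi,120)
    L=[np.c_[c[0]+r*np.cos(t),c[1]+r*np.sin(t),0*t+z] for c,z,r in circs]+polys
    for P in L:
        p=((w2px(d,P)+.5)*s-.5).round().astype(int); cv2.polylines(im,[p.reshape(-1,1,2)],True,(0,0,255),1)
    if box: im=im[int(box[1]*s):int(box[3]*s),int(box[0]*s):int(box[2]*s)]
    cv2.imwrite('pics/'+out+'.png',im)
def rectp(c,yaw,lx,ly,z):
    e=np.array([np.cos(yaw),np.sin(yaw)]);f=np.array([-e[1],e[0]])
    return np.array([[*(np.array(c)+a*e*lx/2+b*f*ly/2),z] for a,b in((1,1),(1,-1),(-1,-1),(-1,1))])
E
python3 - <<'E'
from h import *
d=load('w6')
c,r=circfit(d,[(220,185),(347,187),(283,123),(240,142),(328,140)],.011,.064,[.687,-.02]);print(c,r)
cc,r=circfit(d,[(67,70),(45,23),(20,12),(52,105),(22,117)],.005,.045,[.619,-.28]);print(cc,r)
overlay('w6',[(c,.011,.064),(c,.005,.054)],[],'c8',(200,110,365,255))
d=load('w5')
P=lambda x,y:(210+x/4.5,130+y/4.5)
c,r=circfit(d,[P(176,350),P(466,355),P(320,222),P(235,250),P(420,260),P(205,435),P(440,430)],.068,.024,[.634,.254]);print(c,r)
overlay('w5',[(c,.068,.024)],[rectp([.6323,.2579],np.radians(106),.086,.054,.046),rectp([.6308,.2637],np.radians(103.7),.114,.064,.022)],'c9',(210,130,380,255))
E
```

```text
[ 0.69038734 -0.01597978] [-1.1 -2.   0.7 -1.   0.4]
[ 0.61841516 -0.2746927 ] [ 0.2  1.6 -1.2 -1.5  1.3]
[0.63366534 0.25328215] [-0.3 -0.3 -0.4 -0.6 -0.4 -1.2 -1.2]
```

View pics/c8.png

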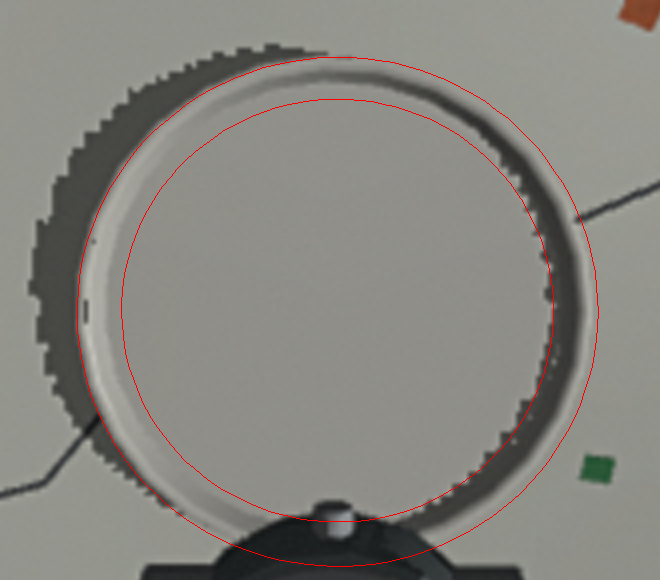

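View pics/c9.png

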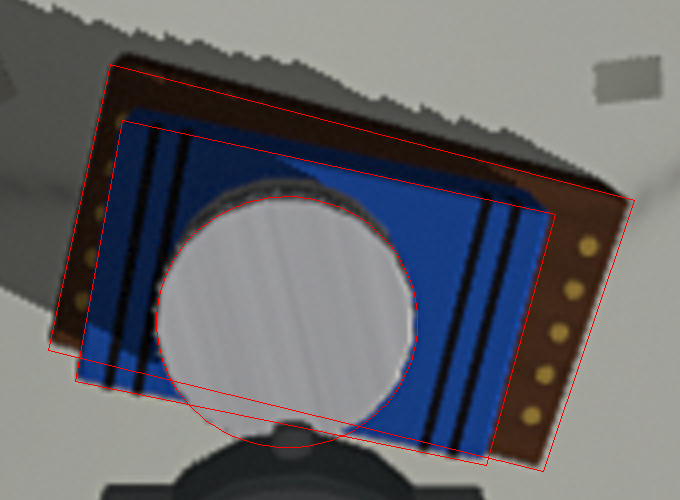

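```bash
python3 - <<'E'
from h import *
p=[.6912,-.0175]
q=down(np.radians(100))
env.movel(p+[.05],.15,q)
env.hold(.2)
print(env.movel(p+[.0045],.05,guard=3))
s=monitor.sense();print(s['clock'],s['position'],s['contact_force'])
grab('side','s7');crop('s7',160,210,250,290,7,'c10')
E
```

```text
True
11.6417 [ 0.69074299 -0.01742306  0.00497661] [-0.87310719 -0.2786177   4.75074917]
```

View pics/c10.png

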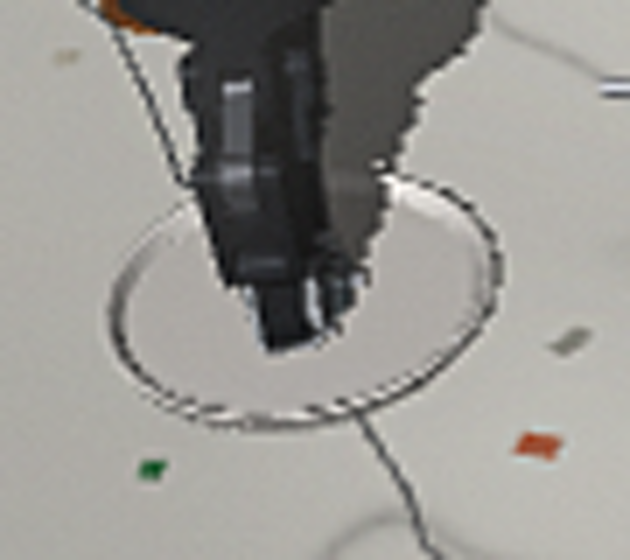

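Contact came at the expected height. Next I'll release, rise and check.

```bash
python3 - <<'E'
from h import *
env.release()
p=monitor.sense()['position']
env.movel([p[0],p[1],.12],.15)
grab('wrist','w8');s=monitor.sense();print(s['clock'],s['finger_gap'])
E
```

```text
13.175 0.9973594693715538
```

View pics/w8.png

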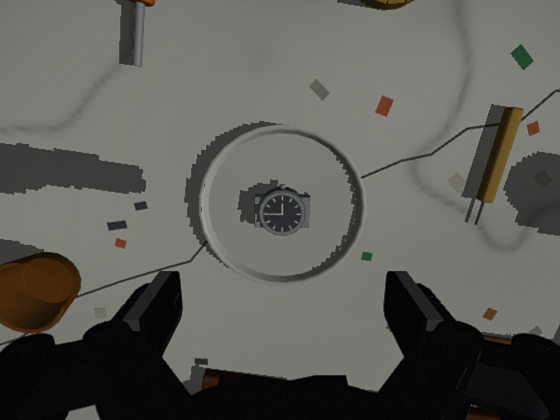

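```bash
python3 - <<'E'
from h import *
d=load('w8')
W=px2w(d,[(200.5,200),(365,204),(283,124),(283,283)],.011);print(W.round(4).tolist())
print('watch',px2w(d,(282,213),.019), 'tcp',monitor.sense()['position'])
crop('w8',190,115,375,290,4,'c11')
E
```

```text
[[0.6919, -0.0787, 0.011], [0.6737, 0.0435, 0.011], [0.6268, -0.0273, 0.011], [0.7492, -0.0059, 0.011]]
watch [[ 0.68905862 -0.01719308  0.019     ]] tcp [ 0.68956763 -0.01722589  0.11860465]
```

View pics/c11.png

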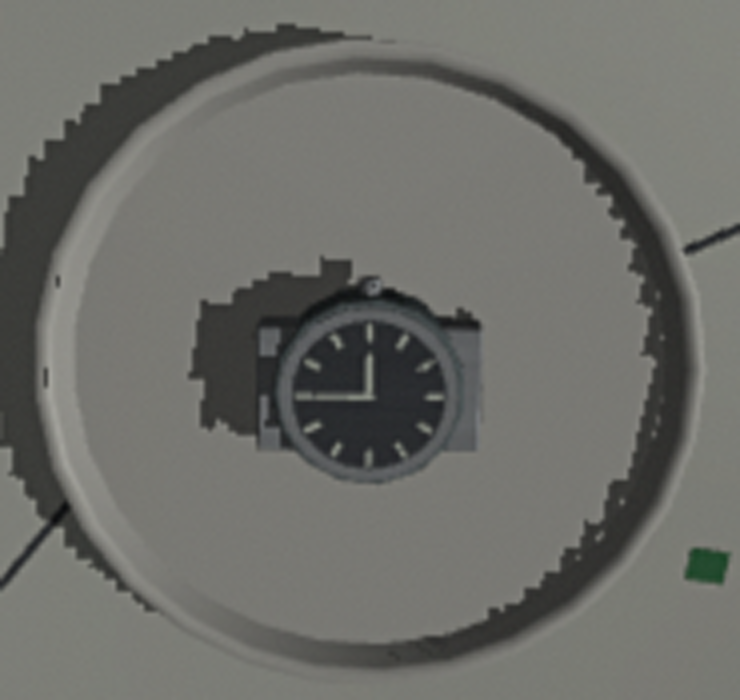

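The watch lies flat, dial up, about 2 mm from the dish centre. Now the tin.

```bash
python3 - <<'E'
from h import *
q=down(np.radians(106)); p=[.6337,.2538]
env.reach(p+[.16],q)
grab('wrist','w9')
env.hold(.1)
d=load('w9');overlay('w9',[(p,.068,.024)],[rectp([.6323,.2579],np.radians(106),.086,.054,.046),rectp([.6308,.2637],np.radians(103.7),.114,.064,.022)],'c12',(200,120,370,270))
print(monitor.sense()['position'],monitor.sense()['clock'])
E
```

```text
[0.63423272 0.25229499 0.15962925] 14.4083
```

View pics/c12.png

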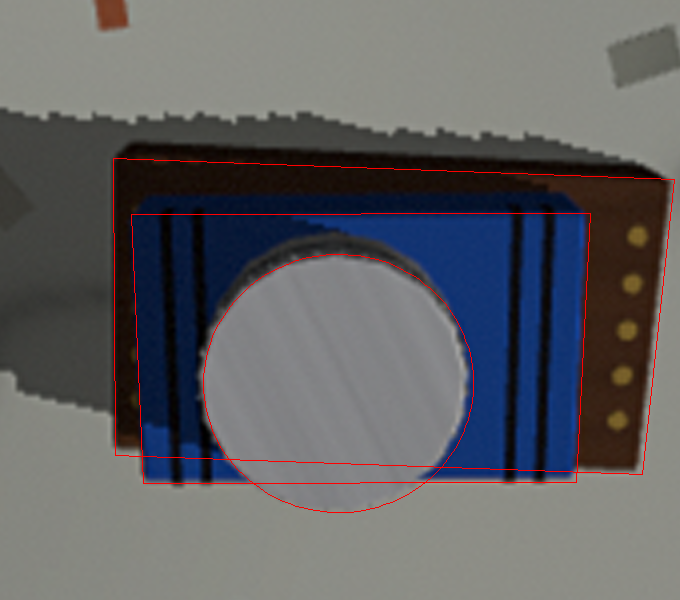

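```bash
python3 - <<'E'
from h import *
q=down(np.radians(106)); p=[.6337,.2536]
env.movel(p+[.09],.2,q)
print(env.movel(p+[.049],.08,guard=8))
env.close_gripper(25)
s=monitor.sense();print(s['clock'],s['position'],s['finger_gap'],s['contact_force'])
env.movel(p+[.09],.06); env.movel(p+[.16],.2)
grab('wrist','w10')
env.reach([.619,-.276,.16],down(np.radians(60)))
grab('wrist','w11');s=monitor.sense();print(s['clock'],s['position'],s['finger_gap'],s['contact_force'])
E
```

```text
False
16.0083 [0.63398888 0.25366008 0.04961935] 0.5480708119577422 [-0.47464622 -0.30563601  3.57347764]
19.3583 [ 0.61946924 -0.27491006  0.16003558] 0.5508726831135881 [-0.46256779  0.91740992  0.00166419]
```

View pics/w10.png

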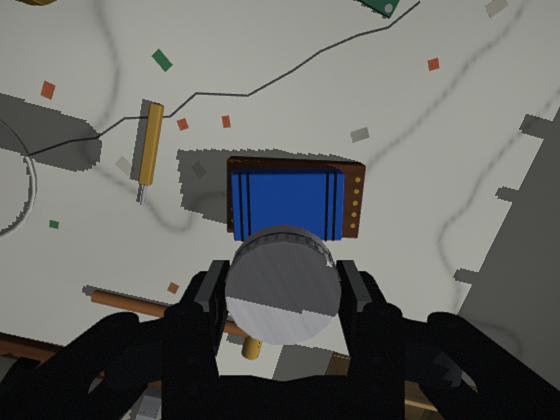

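View pics/w11.png

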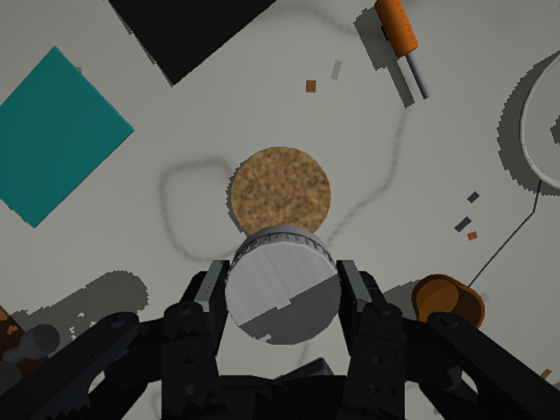

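```bash
python3 - <<'E'
from h import *
d=load('w11'); 
c,r=circfit(d,[(231,195),(331,195),(281,147),(241,165),(318,163)],.005,.045,[.619,-.278]);print(c,r)
t,r=circfit(d,[(226,285),(340,285),(283,232),(243,328),(325,328),(283,345)],.179,.024,[.619,-.278]);print(t,r)
s=monitor.sense();print(s['position'])
overlay('w11',[(c,.005,.045),(t,.179,.024)],[],'c13',(210,130,360,360),3)
E
```

```text
[ 0.62096893 -0.27724753] [-0.7 -0.4 -0.1  0.3 -0.1]
[ 0.61713237 -0.27305204] [-0.9 -1.2  1.4 -0.2  0.2  1.2]
[ 0.61946924 -0.27491006  0.16003558]
```

View pics/c13.png

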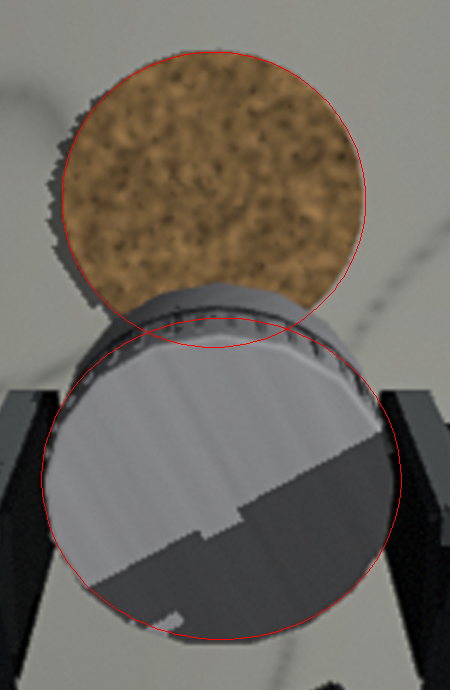

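```bash
python3 - <<'E'
from h import *
p=[.6217,-.2778]
q=down(np.radians(60))
env.movel(p+[.04],.15,q)
env.hold(.2)
print(env.movel(p+[.0075],.05,guard=3))
s=monitor.sense();print(s['clock'],s['position'],s['contact_force'])
if s['position'][2]<.013:
    env.release()
    env.movel(p+[.12],.15)
    grab('wrist','w12');s=monitor.sense();print(s['clock'],s['finger_gap'])
    crop('w12',200,120,370,290,4,'c14')
E
```

```text
True
21.1083 [ 0.62118664 -0.27744495  0.00821955] [ 0.54715165 -0.84133227  2.69524053]
22.5167 0.9995864117819568
```

View pics/c14.png

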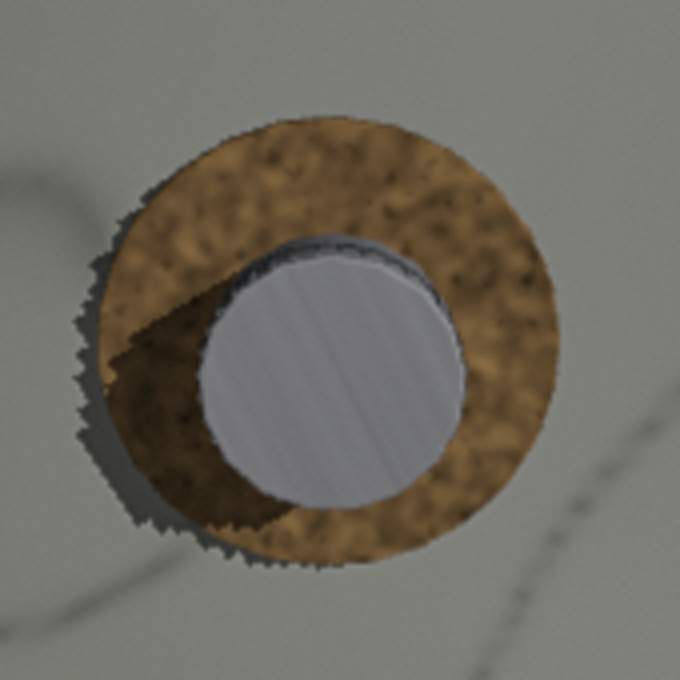

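```bash
python3 - <<'E'
from h import *
d=load('w12');f=lambda x,y:(200+x/4,120+y/4)
print(px2w(d,f(329,340),.005),px2w(d,f(333,381),.027))
env.reach([.446,-.243,.28],down(np.radians(6)))
env.hold(.2);grab('wrist','w13');print(monitor.sense()['clock'])
c=[.444,-.245]
overlay('w13',[],[rectp([.446,-.242],np.radians(96.4),.136,.086,.003)],'c15',(180,70,390,270),3.5)
E
```

```text
[[ 0.61861384 -0.27595528  0.005     ]] [[ 0.62036324 -0.27615186  0.027     ]]
23.7167
```

View pics/c15.png

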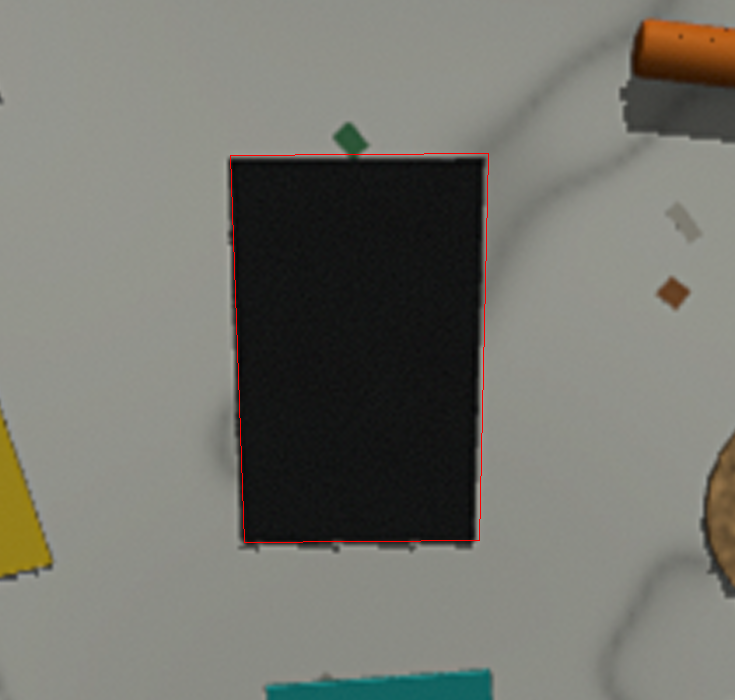

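```bash
python3 - <<'E'
from h import *
d=load('w13');f=lambda x,y:(180+(x+.5)/3.5-.5,70+(y+.5)/3.5-.5)
w=px2w(d,[f(230,157),f(486,157),f(475,543),f(243,544)],.003)[:,:2];print(w.mean(0),cv2.minAreaRect((w*1000).astype(np.float32)))
a=lambda p,q:np.degrees(np.arctan2(*(q-p)[::-1]));print([a(w[i],w[(i+1)%4]).round(1) for i in range(4)])
env.reach([.632,.256,.15],down(np.radians(16)))
env.hold(.2);grab('wrist','w14');print(monitor.sense()['clock'],monitor.sense()['position'])
overlay('w14',[],[rectp([.6323,.2579],np.radians(106),.086,.054,.046),rectp([.6308,.2637],np.radians(103.7),.114,.064,.022)],'c16',(200,70,370,270),3.5)
E
```

```text
[ 0.44544268 -0.24298003] ((445.31011962890625, -243.09262084960938), (85.45089721679688, 136.1925048828125), 6.000597953796387)
[np.float64(6.0), np.float64(-84.0), np.float64(-173.7), np.float64(96.2)]
25.9417 [0.63220082 0.25546571 0.15024518]
```

View pics/c16.png

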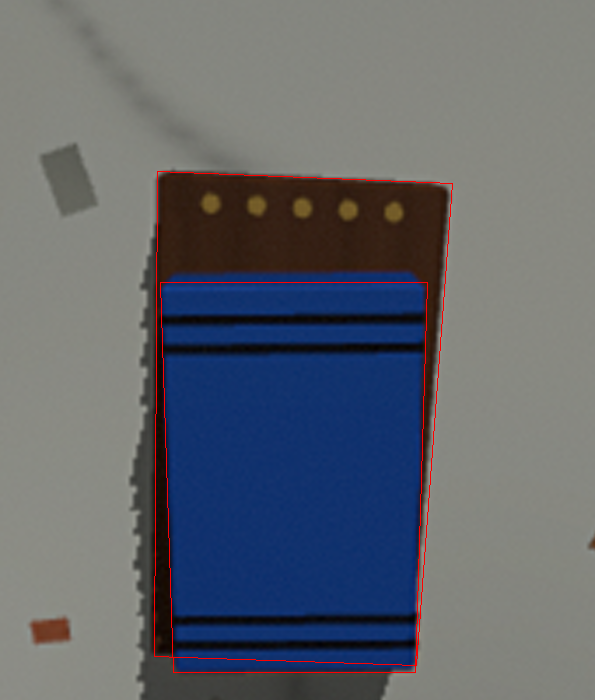

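```bash
python3 - <<'E'
from h import *
q=down(np.radians(16)); p=[.6321,.2579]
env.movel(p+[.08],.2,q)
print(env.movel(p+[.0235],.08,guard=8))
env.close_gripper(35)
s=monitor.sense();print(s['clock'],s['position'],s['finger_gap'],s['contact_force'])
env.movel(p+[.06],.06); env.movel(p+[.15],.2)
grab('wrist','w15');s=monitor.sense();print(s['clock'],s['position'],s['finger_gap'],s['contact_force'])
E
```

```text
False
27.7 [0.63238633 0.25797746 0.02412135] 0.624420379693356 [-1.39261363 -0.18041254  4.38198619]
29.1083 [0.63128189 0.25768861 0.14771035] 0.6215686574013173 [-0.22938113 -0.06882744 -1.94062524]
```

View pics/w15.png

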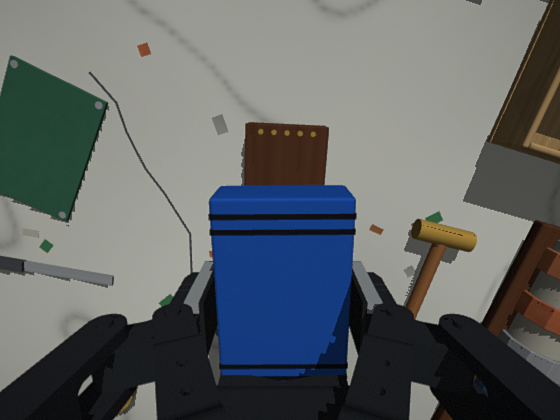

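```bash
python3 - <<'E'
from h import *
q=down(np.radians(-10.5))
env.reach([.437,.305,.2],q)
env.hold(.2);grab('wrist','w16');s=monitor.sense();print(s['clock'],s['position'])
overlay('w16',[],[rectp([.4274,.2476],np.radians(79.5),.112,.078,.004)],'c17',(190,20,380,290),2.5)
E
```

```text
30.2 [0.43769968 0.3046786  0.19942816]
```

View pics/c17.png

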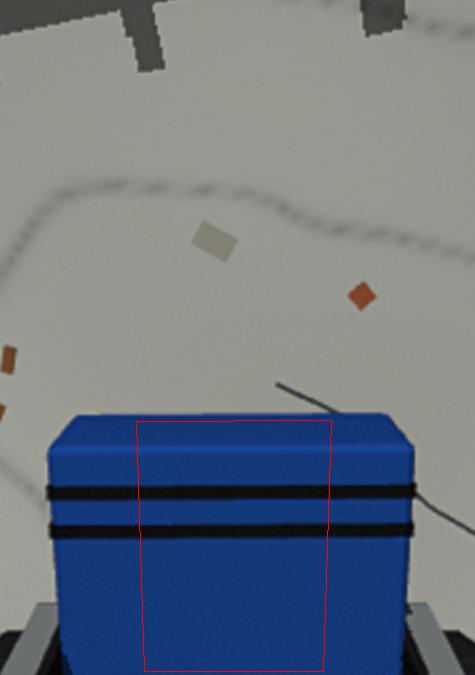

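```bash
python3 - <<'E'
from h import *
q=down(np.radians(-10.5))
env.movel([.409,.155,.2],.2,q)
env.hold(.2);grab('wrist','w17');s=monitor.sense();print(s['clock'],s['position'])
overlay('w17',[],[rectp([.4274,.2476],np.radians(79.5),.112,.078,.004)],'c17',(190,0,380,270),2.5)
E
```

```text
31.3667 [0.40899292 0.15553223 0.19988013]
```

View pics/c17.png

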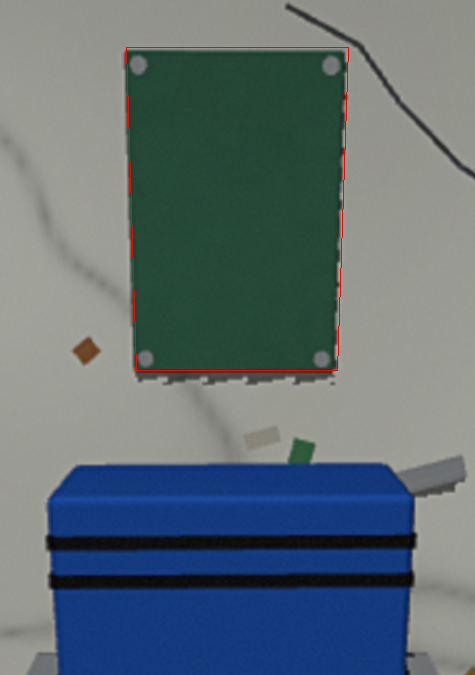

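```bash
python3 - <<'E'
from h import *
q=down(np.radians(-10.5)); p=[.4271,.2474]
env.movel(p+[.05],.2,q)
env.hold(.25)
print(env.movel(p+[.0045],.05,guard=3.5))
s=monitor.sense();print(s['clock'],s['position'],s['contact_force'])
if s['position'][2]<.010:
    env.release()
    env.movel(p+[.2],.2)
    env.hold(.1);grab('wrist','w18');s=monitor.sense();print(s['clock'],s['finger_gap'])
    overlay('w18',[],[rectp([.4271,.2474],np.radians(79.5),.112,.078,.004),rectp([.4271,.2474],np.radians(79.5),.086,.054,.028)],'c18',(170,70,400,280),3)
E
```

```text
True
33.475 [0.42662852 0.24726617 0.00598563] [-0.4513173   1.21858121  4.26149262]
35.175 1.0029647143510763
```

View pics/c18.png

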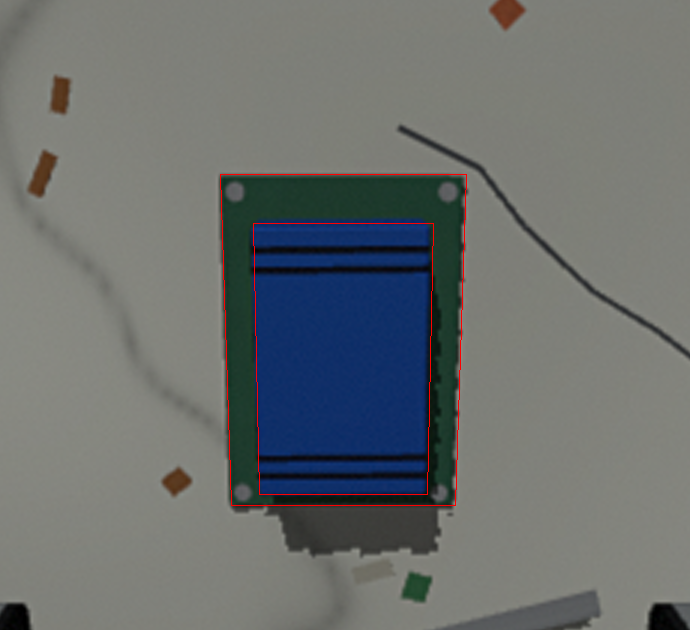

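The block is placed within about 1 mm of the plate centre and aligned with it. Now the walnut block.

```bash
python3 - <<'E'
from h import *
env.reach([.631,.262,.16],down(np.radians(13.7)))
env.hold(.2);grab('wrist','w19');print(monitor.sense()['clock'],monitor.sense()['position'])
overlay('w19',[],[rectp([.6308,.2637],np.radians(103.7),.114,.064,.022)],'c19',(190,60,380,270),3.3)
E
```

```text
36.2667 [0.63056734 0.26230058 0.16101846]
```

View pics/c19.png

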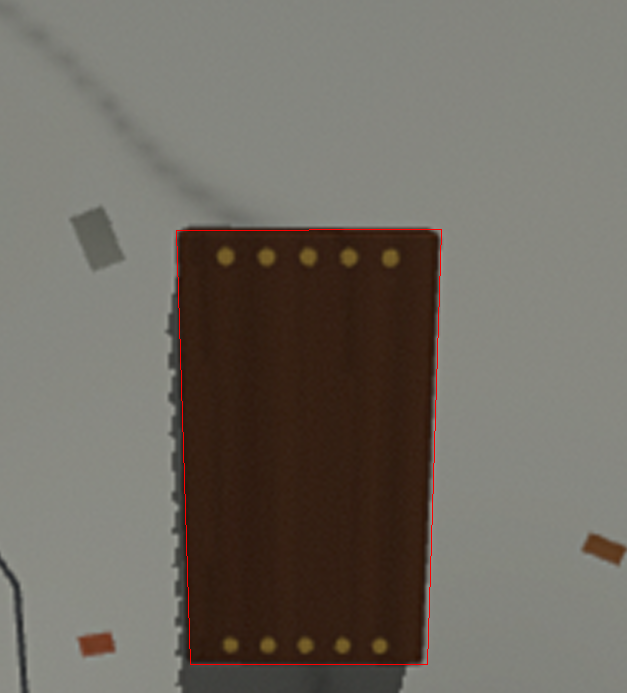

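```bash
python3 - <<'E'
from h import *
q=down(np.radians(13.7)); p=[.6306,.2637]
env.movel(p+[.06],.2,q)
print(env.movel(p+[.0025],.08,guard=8))
env.close_gripper(35)
s=monitor.sense();print(s['clock'],s['position'],s['finger_gap'],s['contact_force'])
env.movel(p+[.03],.06); env.movel(p+[.15],.2)
grab('wrist','w20')
env.reach([.454,-.165,.16],down(np.radians(6.1)))
env.hold(.2);grab('wrist','w21');s=monitor.sense();print(s['clock'],s['position'],s['finger_gap'],s['contact_force'])
E
```

```text
False
38.1167 [0.63103849 0.26382399 0.00334703] 0.7359950381411632 [-1.02705788 -0.98920691  3.84087244]
41.475 [ 0.45424033 -0.16470193  0.15996284] 0.7393190590898483 [ 0.12337837 -0.21121523 -1.73032008]
```

View pics/w21.png

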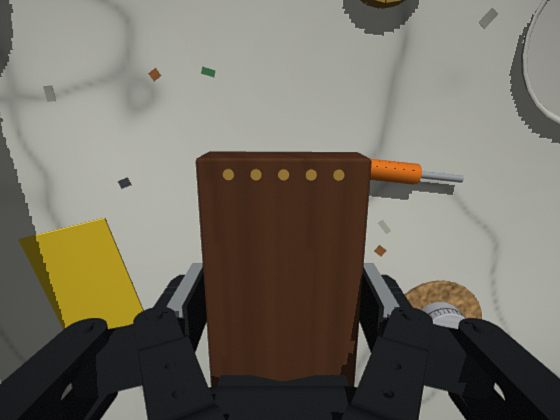

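```bash
python3 - <<'E'
from h import *
q=down(np.radians(6.1)); p=[.4454,-.2430]
env.movel(p+[.16],.2,q)
env.movel(p+[.04],.2,q)
env.hold(.25)
print(env.movel(p+[.0045],.05,guard=3.5))
s=monitor.sense();print(s['clock'],s['position'],s['contact_force'])
if s['position'][2]<.010:
    env.release()
    env.movel(p+[.25],.2)
    env.hold(.1);grab('wrist','w22');s=monitor.sense();print(s['clock'],s['finger_gap'])
    overlay('w22',[],[rectp(p,np.radians(96.1),.136,.086,.003),rectp(p,np.radians(96.1),.114,.064,.025)],'c22',(170,60,400,280),3)
E
```

```text
True
43.6583 [ 0.4449641  -0.24266415  0.00617833] [-1.05312241  0.1711173   4.63299409]
45.5333 1.0045971323252743
```

View pics/c22.png

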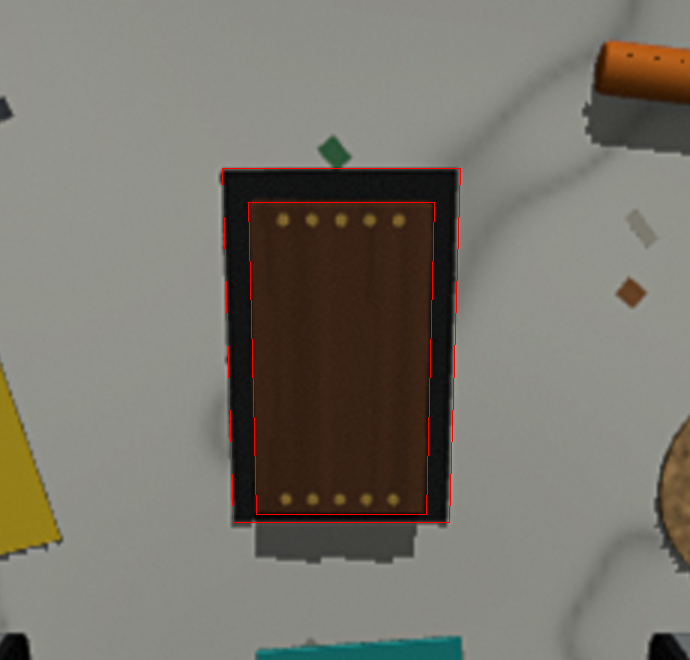

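```bash
python3 - <<'E'
from h import *
env.set_joints([-1.536,.313,1.498,0,1.331,-.223])
grab('top','top9');print(monitor.sense()['clock'])
E
```

```text
47.1
```

View pics/top9.png

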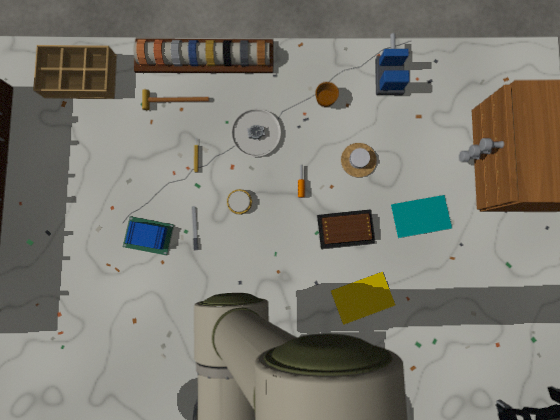

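The top view shows the watch in the dish at (257,132), the tin on the coaster at (360,158), the block on the plate at (149,235) and the walnut on the mat at (346,229). Everything else is unmoved.

```bash
python3 -c "
from h import *
job.hand_in()"
```

```text
the job is handed in; nothing more can be done
```

I took the pile apart from the top down in the order asked and handed the job in at about 47 s. All four pieces are where they belong.

- **Watch head:** in the white dish, flat with the dial up, about 2 mm off centre.
- **Tin:** upright on the cork coaster, about 2 mm off centre.
- **Blue block:** on the green plate, long sides aligned, within about 1 mm of centre.
- **Walnut block:** on the black mat, long sides aligned, within about 1 mm of centre.

Each set-down stopped on light contact of about 3–5 N at the expected height. A final top view showed all four in place, the other things where they were, and the arm clear.

One disagreement: my rough first readings from the top camera differed from the wrist camera by 2–5 mm. I placed by the wrist camera, because its views from different angles agreed with each other. I judged each placement by comparing piece and target in the same wrist picture. In the final top view I only checked by eye that each piece was in its place.

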